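# Retrieve the torch from the leaning canister and lock it away in the sprung drawer

### The job

Press the red catch button on the grey drawer unit so that its drawer springs open, take the orange torch out of the deep leaning green canister and stand it gently upright on its wide lens end in the drawer, then push the drawer shut until it latches and stays shut. Do not knock over or shift the other things on the bench.

Things in the scene. Friction and masses are not known exactly. Their poses are not given: they have to be found in the camera images.
- torch_mid (a point): Centre of the torch: a round rod 110 mm long, 0.17 to 0.35 kg. Dark steel lens head 42 mm across on its lower 30 mm, then a straight orange barrel 36 mm across up to the flat tail. z runs along its axis from lens to tail. It starts tail up in the canister, lying along its lower long wall, up to 5 mm off the middle sideways; the tail lies about 25 mm inside the mouth.
- canister_mouth (a point): Centre of the mouth of the fixed green canister, in its rim plane. z points out along its axis, which leans 25 degrees from vertical towards the robot (to its own -x side, give or take its yaw). Inside 62 mm along x, 96 mm along y, 135 mm deep; walls 4 mm. There is room for fingers beside the torch along y, not along x; fully open fingers may not fit.
- catch_top (a point): Centre of the top of the red round catch button, 34 mm across, 19 mm above the flat top of the drawer unit, which is 148 mm above the bench. z up. Pressed straight down (1.5 N at first, about 5 N at the bottom) it frees the drawer after 3 to 8 mm of its 12 mm travel, and springs back when let go.
- catch (a joint): Button travel in m: 0 up, 0.012 fully pressed.
- drawer (a joint): Drawer opening in m: 0 latched shut, 0.105 fully open, -0.006 pushed in to its stop. A spring (about 3 N) drives it open once freed. Pushed shut, the latch rides over in the last 30 mm with a push rising to about 10 N, and snaps in just inside 0; push slowly on to the stop (a force stop of about 16 N). Not latched, it springs open again when let go.
- front_top (a point): Middle of the top edge of the drawer's wooden front panel, on its outer face; moves with the drawer. x points into the unit (push this way to shut), y along the panel, z up. Panel 198 mm wide, 130 tall, 14 thick, top edge 140 mm above the bench. Shut, the button lies 94 mm behind its outer face and 62 mm to +y of its middle; the unit's front face lies 24 mm behind.
- drawer_floor (a point): Centre of the inner floor of the drawer's bay, 16 mm above the bench; moves with the drawer. x points into the unit, z up. The bay is 120 mm along x, 111 mm along y, open at the top. In front (-x) is the wooden panel, 124 mm above this floor; the +y wall is 105 mm high, the other side and the back 50 mm. Fully open, all but its last 5 mm is out of the unit.
- tape: Roll of brown tape, 90 mm across, 45 mm high, lying flat on the rear of the drawer unit's top, origin at the centre of its underside. Leave it there.
- pot: Blue open pot, 72 mm across, 85 mm tall, standing on the bench in front of the robot; origin at the centre of its underside. Leave alone.
- carton: Closed cardboard carton 130 x 100 x 80 mm on the bench; origin at the centre of its underside. Leave alone.
- jar: Closed jar 70 mm across, 100 mm tall, on the bench; origin at the centre of its underside. Leave alone.
Not all that is in view belongs to the job. What is shaped like the part that bears torch_mid but purple is not meant.

How it is judged:
On the way, in this order (a step that is already met when the one before it is completed fails the run):
1. the drawer has sprung open (value of joint drawer above 0.085 m), for 0.1 s.
2. the torch stands upright in the open drawer, let go (value of joint drawer above 0.06 m and x of torch_mid in the frame of drawer_floor between -0.06 and 0.06 m and y of torch_mid in the frame of drawer_floor between -0.056 and 0.056 m and z of torch_mid in the frame of drawer_floor below 0.062 m and angle between torch_mid's own z axis and vertical below 0.15 rad and contact force between the fingers and torch below 0.05 N), for 0.1 s.
At the end, for the whole second after the job is handed in: The drawer is shut and latched (within 5 mm of home, with no one holding it), the catch button is back up (within 4 mm), and the torch stands at rest inside the drawer's bay on its lens end, within 0.2 rad of upright (value of joint drawer below 0.005 m and x of torch_mid in the frame of drawer_floor between -0.06 and 0.06 m and y of torch_mid in the frame of drawer_floor between -0.056 and 0.056 m and z of torch_mid in the frame of drawer_floor between 0.045 and 0.065 m and angle between torch_mid's own z axis and vertical below 0.2 rad and linear speed of torch below 0.03 m/s and value of joint catch below 0.004 m); the robot touches nothing.
It fails at once if the torch is dropped into the drawer (it comes down within 40 mm of its floor faster than 0.5 m/s) (x of torch_mid in the frame of drawer_floor between -0.06 and 0.06 m and y of torch_mid in the frame of drawer_floor between -0.056 and 0.056 m and z of torch_mid in the frame of drawer_floor below 0.095 m and linear speed of torch above 0.5 m/s).
It fails at once if a bystander (tape roll, pot, carton or jar) is shifted by more than 30 mm (distance of any of tape, pot, carton, jar from where it was at the start of the episode above 0.03 m).
It also fails if it takes over 64 s, if anything falls off the work surface, if the arm or the gripper's body presses on something with over 40 N, if the wrist force passes 120 N, or if a joint passes its speed limit or range.

### The arm

A 6-joint arm with a two-finger parallel gripper is mounted at the origin on the work surface. World frame = base frame: x ahead of the robot, y to its left, z up, the work surface at z = 0. Lengths are in m, angles in rad, forces in N, time in s.
With the tool pointing down it reaches from about 0.35 to 0.85 m from the base axis. Payload 8.1 kg.
Tool frame: the origin (TCP) lies on the centre line of the jaws, within the pads' length; the fingertips stand robot.tip_reach ahead of it and the grasp point (between the pads) lies 5 mm behind it (robot.tip_reach is the distance from the TCP to the fingertips, in m); z points along the fingers, y is the direction in which the jaws open and shut (so a half turn about z gives the same grasp; the last joint's range is limited). The gripper opens to 93 mm and grips with 3 to 60 N. Pads are 15 mm wide; open, the fingers measure 128 mm over their backs; the gripper's body (75 mm by 188 mm) begins 65 mm behind the grasp point.
Start: joints at [-1.23, 0.13, 1.488, -0, 1.523, -0.085], TCP at [0.248, -0.546, 0.233] pointing down, gripper open.
Joint ranges: [-2.96, 2.96], [-0.89, 2.26], [0.02, 2.5], [-1.34, 4.48], [0, 2.73], [-2.66, 2.66]. Speed limits (rad/s): [2.39, 2.39, 2.79, 3.14, 3.14, 3.14].

### API

Orientations are given as a rotation vector (axis times angle).
In Python, from plant import sensors, read_camera, robot gives the robot as it stands.
- The arm moves only by the tool play_rows, never from a script. Its argument "series" is a list that holds one entry, the list of rows, each a list of 5 numbers: the closure, from -1 (fully open) to 1 (shut), then the shift along the world's x, y, z in m, then the turn about the world's z in rad. A call has 1 to 8 rows; each row is the pose to reach, as a shift and turn from the pose commanded when the call began; what a row does not reach only later rows make up. A row lasts 1/10 s, in which the tool goes at most 50 mm and 8.59 degrees, less where a joint would pass 70% of its speed; a pose out of reach is approached as far as the arm can. A call with a gripper value outside its range is refused whole. The fingers move at their own pace and stop on an object; "force" is the grip in N (left out, the last holds). Time passes only in rows, so rows that repeat a pose let the fingers close. It gives the time, the measured TCP pose, the force and the opening at its end, in the units of the state.
- sensors.read_state(): the state, without advancing time (a new reading comes with each control period).
- read_camera(name): name is "side" or "top" or "wrist"; returns a dict with "color" (400x640x3 uint8, red, green, blue), "range_z" (400x640 float32, m along the optical axis (not along the pixel's ray), 0 where there is no reading), "intrinsics" (3x3 intrinsics, pixels), "rvec" (rotation vector, rad) and "tvec" (3), from world to camera coordinates, as OpenCV has them. Camera axes: x right, y down, z forward; pixel columns grow to the right and rows downward; lengths in m; the calibration is good to about 2 mm. A picture is of the moment at which its call begins.
- robot.close_job(): hands the job in, once; it reports no verdict.
The state is a dict: "t": time; "q": joint angles; "dq": joint speeds; "joint_torque": joint torques, N m; "tool_pos": TCP position; "orientation": TCP orientation; "force": force on the tool from outside, world axes, zero at the start; "wrist_torque": the same for the moment, N m; "opening": finger opening in m.
Only numpy, scipy, OpenCV 4.12 (cv2) and the standard library are available. Lean on these libraries where they do the work, as an engineer would, in place of code of your own. Each camera call takes 0.05 s, during which the arm holds its last target.

## Working session

There is one attempt and no reset: what is moved stays moved. The work goes in short steps, Python scripts to look and compute and a tool call to move; the robot and the scene stay as the last step left them, time stands still between calls to the robot, and variables do not carry over. Pictures are saved under pics/ and viewed, and the job is handed in when it is done.

Besides the shell and the picture viewer there is one more tool, called by a JSON object that holds its "op" and its "data". play_rows: Moves the arm, as the interface text tells. Its arguments: {"type":"object","properties":{"series":{"type":"array","items":{"type":"array","items":{"type":"array","items":{"type":"number"}}}},"force":{"type":"number"}},"required":["series"]}

```bash
ls; mkdir -p pics; cat > h.py <<'E'
import numpy as np, cv2
from plant import sensors, read_camera, robot
def cam(n):
    c=read_camera(n); R,_=cv2.Rodrigues(np.array(c['rvec'],float)); c['R']=R; c['t']=np.array(c['tvec'],float).ravel(); return c
def cloud(c):
    z=c['range_z'].astype(float); K=np.array(c['intrinsics']); v,u=np.mgrid[0:z.shape[0],0:z.shape[1]]
    P=np.stack([(u-K[0,2])/K[0,0]*z,(v-K[1,2])/K[1,1]*z,z],-1)
    W=(P-c['t'])@c['R']; W[z<=0]=np.nan; return W
def save(c,f): cv2.imwrite(f,cv2.cvtColor(c['color'],cv2.COLOR_RGB2BGR))
E
python3 - <<'E'
from h import *
for n in ['top','side','wrist']:
    c=cam(n); save(c,f'pics/{n}0.png'); np.savez(f'{n}0.npz',W=cloud(c),color=c['color'])
    print(n,(-c['R'].T@c['t']).round(3),c['R'][2].round(2))
s=sensors.read_state(); print(s); print(robot.tip_reach)
E
```

```text
pics
top [ 0.354 -0.011  1.185] [ 0.2   0.   -0.98]
side [-0.186  0.732  0.753] [ 0.62 -0.59 -0.51]
wrist [ 0.312 -0.517  0.384] [-0.23 -0.1  -0.97]
{'t': 0.15, 'q': array([-1.23042937e+00,  1.30997329e-01,  1.48903371e+00,  5.59131254e-06,
        1.52301590e+00, -8.54326031e-02]), 'dq': array([-0.0018233 , -0.00168931, -0.00313808,  0.00160117,  0.00097867,
        0.00016448]), 'joint_torque': array([-7.11888379e-05, -5.60474610e+01, -4.92336023e+01,  7.68705178e-02,
        3.05950502e-02, -1.19673550e-04]), 'tool_pos': array([ 0.24769057, -0.54601873,  0.23182014]), 'orientation': array([-3.06925224e+00, -6.63497761e-01,  2.81564055e-04]), 'force': array([-0.49895003,  0.58768347,  0.56353237]), 'wrist_torque': array([-0.032354  ,  0.00030742,  0.05017908]), 'opening': 0.09307929380868392}
0.014
```

View pics/top0.png

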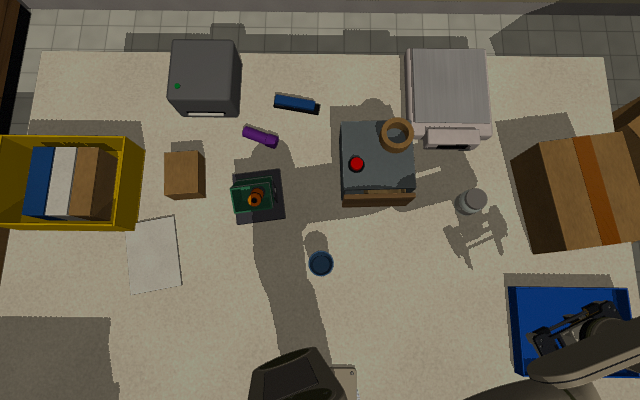

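View pics/side0.png

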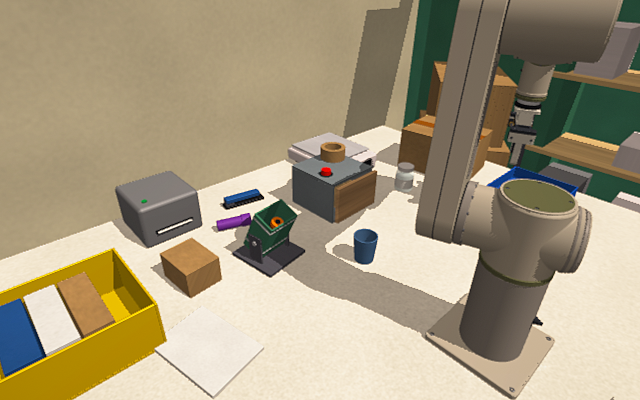

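View pics/wrist0.png

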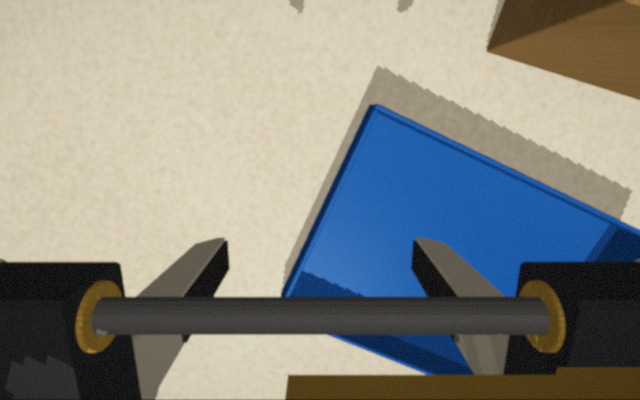

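The top view shows the red button at (356,163) on the grey unit with the wood front at (378,200), and the green canister at (252,195) with the orange torch inside at (255,199). The purple lookalike lies at (260,136). The torch meant is the orange one in the canister. I'll confirm that in a crop and measure.

```bash
python3 - <<'E'
from h import *
d=np.load('top0.npz'); W=d['W'];C=d['color']
crop=C[90:290,220:420]; cv2.imwrite('pics/crop0.png',cv2.cvtColor(cv2.resize(crop,(800,800),interpolation=cv2.INTER_CUBIC)[:600],cv2.COLOR_RGB2BGR))
hsv=cv2.cvtColor(C,cv2.COLOR_RGB2HSV)
v,u=np.mgrid[0:400,0:640]
def rep(n,m):
    P=W[m]; P=P[~np.isnan(P[:,0])]; print(n,len(P),'mean',P.mean(0).round(4),'min',np.percentile(P,2,0).round(4),'max',np.percentile(P,98,0).round(4))
red=((hsv[...,0]<4)|(hsv[...,0]>176))&(hsv[...,1]>180)&(hsv[...,2]>80)&(abs(u-356)<15)&(abs(v-163)<15)
rep('button',red); rep('buttontop',red&(W[...,2]>.163))
top=(abs(W[...,2]-.148)<.004)&(u>320)&(u<430)&(v>100)&(v<215); 
pts=np.argwhere(top)
P=W[top]; r=cv2.minAreaRect(P[:,:2].astype(np.float32)); print('unit top',P[:,2].mean(),r,cv2.boxPoints(r).round(3).tolist())
pan=(abs(W[...,2]-.140)<.004)&(u>320)&(u<430)&(v>185)&(v<215)&(C[...,0]>C[...,2]+25)
r=cv2.minAreaRect(W[pan][:,:2].astype(np.float32)); print('panel',pan.sum(),r,cv2.boxPoints(r).round(3).tolist())
org=(hsv[...,0]>4)&(hsv[...,0]<18)&(hsv[...,1]>180)&(abs(u-255)<18)&(abs(v-198)<18)
rep('torch',org)
gr=(hsv[...,0]>60)&(hsv[...,0]<95)&(hsv[...,1]>60)&(abs(u-255)<40)&(abs(v-195)<35)
rep('green',gr)
for n,(x,y,s) in dict(pot=(320,263,14),tape=(397,134,18),jar=(471,201,18),carton=(184,174,26)).items():
    rep(n,(abs(u-x)<s)&(abs(v-y)<s)&(W[...,2]>.03))
E
```

```text
button 121 mean [ 0.6627 -0.0995  0.1661] min [ 0.6483 -0.1148  0.1581] max [ 0.6783 -0.085   0.1702]
buttontop 107 mean [ 0.6635 -0.0998  0.1669] min [ 0.6495 -0.1149  0.1636] max [ 0.6784 -0.085   0.1702]
unit top 0.1480014798966965 ((0.6870179176330566, -0.16086673736572266), (0.21924272179603577, 0.2002495676279068), 1.9981502294540405) [[0.5740000009536743, -0.06499999761581421], [0.5809999704360962, -0.26499998569488525], [0.800000011920929, -0.25699999928474426], [0.7929999828338623, -0.05700000002980232]]
panel 349 ((0.5791627764701843, -0.1649605631828308), (0.014825495891273022, 0.19595372676849365), 2.6072278022766113) [[0.5669999718666077, -0.06700000166893005], [0.5759999752044678, -0.2630000114440918], [0.5910000205039978, -0.2619999945163727], [0.5820000171661377, -0.06700000166893005]]
torch 178 mean [0.5774 0.1793 0.117 ] min [0.5516 0.1647 0.0689] max [0.611  0.1974 0.1397]
green 1001 mean [0.5862 0.1956 0.1018] min [0.5309 0.1336 0.0231] max [0.6511 0.2401 0.1728]
pot 247 mean [ 0.3993 -0.0045  0.0694] min [ 0.3634 -0.0396  0.031 ] max [0.4296 0.0275 0.0887]
tape 1151 mean [ 0.7469 -0.2126  0.1671] min [ 0.6994 -0.2842  0.0579] max [ 0.8376 -0.1664  0.196 ]
jar 609 mean [ 0.5787 -0.4378  0.0852] min [ 0.5494 -0.4723  0.0345] max [ 0.6105 -0.4127  0.1038]
carton 1767 mean [0.6515 0.404  0.0752] min [0.5896 0.3564 0.0362] max [0.7179 0.4587 0.0839]
```

View pics/crop0.png

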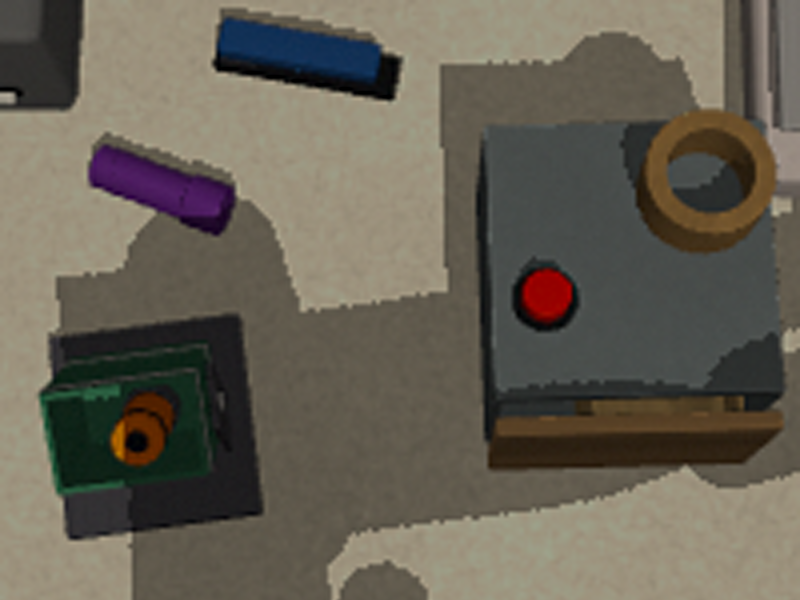

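The crop confirms it: the orange barrel with its tail hub at crop (135,440) sits in the green canister, and the purple one lies loose on the bench. Next I'll fit the canister and torch models to the depth points.

```bash
cat > fit.py <<'E'
from h import *
from scipy.optimize import least_squares
from scipy.spatial.transform import Rotation as Ro
def box(p,c,h):
    q=abs(p-c)-h; return np.linalg.norm(np.maximum(q,0),axis=1)+np.minimum(q.max(1),0)
def can(p):
    o=box(p,np.array([0,0,-.0695]),np.array([.035,.052,.0695])); i=box(p,np.array([0,0,0]),np.array([.031,.048,.135]))
    return np.maximum(o,-i)
def loc(P,x): 
    R=Ro.from_euler('z',x[3])*Ro.from_euler('y',-np.radians(25)); return R.inv().apply(P-x[:3])
Ps={};Os={}
for n in ['top','side']:
    d=np.load(n+'0.npz');W=d['W'];C=d['color'];hsv=cv2.cvtColor(C,cv2.COLOR_RGB2HSV)
    near=(np.linalg.norm(W[...,:2]-[.585,.19],axis=-1)<.12)
    g=(hsv[...,0]>60)&(hsv[...,0]<95)&(hsv[...,1]>60)&near&(W[...,2]>.02); Ps[n]=W[g]
    o=(hsv[...,0]>3)&(hsv[...,0]<20)&(hsv[...,1]>180)&near&(W[...,2]>.05); Os[n]=W[o]
    print(n,g.sum(),o.sum())
x0=[.565,.185,.16,.13]
def tcyl(P,x): # x: center, tilt, yaw ; dist to barrel (36dia z -25..55)
    R=Ro.from_euler('z',x[4])*Ro.from_euler('y',-x[3]); p=R.inv().apply(P-x[:3])
    r=np.hypot(p[:,0],p[:,1]); q=np.stack([r-.018,abs(p[:,2])-.055],1)
    return np.linalg.norm(np.maximum(q,0),axis=1)+np.minimum(q.max(1),0)
for ns in (['top'],['side'],['top','side']):
    P=np.vstack([Ps[n] for n in ns]); 
    r=least_squares(lambda x:can(loc(P,x)),x0,loss='soft_l1',f_scale=.003); print(ns,'can',r.x.round(4),'rms',np.sqrt(np.mean(can(loc(P,r.x))**2)).round(4))
    O=np.vstack([Os[n] for n in ns]); cx=r.x
    R=Ro.from_euler('z',cx[3])*Ro.from_euler('y',-np.radians(25))
    c0=cx[:3]+R.apply([-.011,0,-.08])
    f=lambda x:np.concatenate([tcyl(O,x),[(x[3]-np.radians(26))*.02,(x[4]-cx[3])*.02, (x[:3]-c0)@R.apply([1,0,0])*.3]])
    t=least_squares(f,list(c0)+[.45,cx[3]],loss='soft_l1',f_scale=.003)
    print(' torch',t.x.round(4),'rms',np.sqrt(np.mean(tcyl(O,t.x)**2)).round(4),'in can frame',R.inv().apply(t.x[:3]-cx[:3]).round(4))
    Rt=Ro.from_euler('z',t.x[4])*Ro.from_euler('y',-t.x[3]); print(' tail',(t.x[:3]+Rt.apply([0,0,.055])).round(4))
E
python3 fit.py
```

```text
top 988 186
side 1234 90
['top'] can [0.5656 0.1853 0.1614 0.1456] rms 0.0015
 torch [0.5877 0.1848 0.0811 0.4543 0.1508] rms 0.0021 in can frame [-0.0141 -0.0037 -0.082 ]
 tail [0.5639 0.1812 0.1305]
['side'] can [0.5649 0.187  0.1583 0.1484] rms 0.0014
 torch [ 0.5967  0.1788  0.0854  0.6446 -0.1402] rms 0.0057 in can frame [-0.0034 -0.0128 -0.0788]
 tail [0.564  0.1834 0.1294]
['top', 'side'] can [0.5646 0.1863 0.1608 0.144 ] rms 0.0016
 torch [0.5881 0.1845 0.0807 0.4494 0.0888] rms 0.0047 in can frame [-0.0131 -0.0052 -0.0823]
 tail [0.5643 0.1824 0.1302]
```

```bash
cat >> h.py <<'E'
from scipy.spatial.transform import Rotation as Rot
def st(p=True):
    s=sensors.read_state(); R=Rot.from_rotvec(s['orientation']).as_matrix()
    if p: print('t',round(s['t'],2),'pos',s['tool_pos'].round(4),'toolx',R[:,0].round(3),'tooly',R[:,1].round(3),'yaw_y',np.arctan2(-R[0,1],R[1,1]).round(3),'F',s['force'].round(2),'T',s['wrist_torque'].round(3),'open',round(s['opening'],4),'q',s['q'].round(2))
    return s
E
python3 -c "
from h import *
st()
R=Rot.from_euler('z',.145)*Rot.from_euler('y',-np.radians(25)); m=np.array([.565,.186,.1605])
print('tail',m+R.apply([-.0115,-.004,-.025]),'grip15',m+R.apply([-.0110,-.004,-.040]),'axis',R.apply([0,0,1]))"
```

```text
t 0.15 pos [ 0.2477 -0.546   0.2318] toolx [0.911 0.413 0.   ] tooly [ 0.413 -0.911 -0.001] yaw_y -2.716 F [-0.5   0.59  0.56] T [-0.032  0.     0.05 ] open 0.0931 q [-1.23  0.13  1.49  0.    1.52 -0.09]
tail [0.56571939 0.18206263 0.1329822 ] grip15 [0.57244053 0.18304408 0.11959889] axis [-0.41818327 -0.06106514  0.90630779]
```

{"op": "play_rows", "data": {"series": [[[1, 0.02, 0.02, 0.03, -0.05], [1, 0.05, 0.05, 0.05, -0.1], [1, 0.08, 0.085, 0.05, -0.15], [1, 0.115, 0.12, 0.05, -0.2], [1, 0.15, 0.155, 0.05, -0.25], [1, 0.18, 0.19, 0.05, -0.3], [1, 0.215, 0.225, 0.05, -0.35], [1, 0.25, 0.26, 0.05, -0.385]]], "force": 20}}

```text
t: 0.95
tool_pos: [0.4988, -0.2847, 0.2825]
orientation: [-3.141, -0.061, 0.0]
force: [0.1, -0.3, -0.7]
opening: 0.0336
```

{"op": "play_rows", "data": {"series": [[[1, 0.035, 0.035, 0, 0], [1, 0.07, 0.07, 0, 0], [1, 0.1, 0.11, 0, 0], [1, 0.135, 0.15, -0.02, 0], [1, 0.165, 0.186, -0.04, 0], [1, 0.165, 0.186, -0.06, 0], [1, 0.165, 0.186, -0.06, 0]]]}}

```text
t: 1.65
tool_pos: [0.6613, -0.098, 0.2172]
orientation: [-3.139, -0.069, 0.012]
force: [-1.3, -0.6, -1.4]
opening: 0.0004
```

```bash
python3 - <<'E'
from h import *
st(); c=cam('top'); save(c,'pics/top1.png')
E
```

```text
t 1.65 pos [ 0.6613 -0.098   0.2172] toolx [ 0.999  0.044 -0.008] tooly [ 0.044 -0.999 -0.002] yaw_y -3.098 F [-1.29 -0.56 -1.37] T [ 0.034  0.068 -0.025] open 0.0004 q [-0.22  0.33  1.29  0.    1.53  1.3 ]
```

{"op": "play_rows", "data": {"series": [[[1, 0, -0.001, -0.02, 0], [1, 0, -0.001, -0.035, 0], [1, 0, -0.001, -0.043, 0], [1, 0, -0.001, -0.047, 0], [1, 0, -0.001, -0.05, 0], [1, 0, -0.001, -0.05, 0]]]}}

```text
t: 2.3
tool_pos: [0.6629, -0.102, 0.1732]
orientation: [3.14, 0.063, 0.001]
force: [-1.7, -1.0, 2.3]
opening: 0.0002
```

```bash
python3 - <<'E'
from h import *
st(); c=cam('top'); save(c,'pics/top2.png')
E
```

```text
t 2.3 pos [ 0.6629 -0.102   0.1732] toolx [0.999 0.04  0.001] tooly [ 0.04  -0.999  0.001] yaw_y -3.101 F [-1.67 -1.02  2.31] T [-0.29   0.319 -0.029] open 0.0002 q [-0.23  0.35  1.34 -0.    1.45  1.3 ]
```

View pics/top2.png

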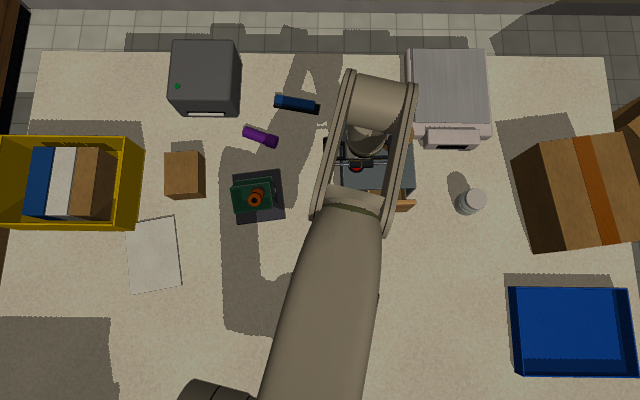

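The arm hides most of the unit, but the panel edge at (405,205) hasn't moved, so the drawer is still shut. I'll press a bit deeper.

{"op": "play_rows", "data": {"series": [[[1, 0, 0.002, -0.002, 0], [1, 0, 0.002, -0.005, 0], [1, 0, 0.002, -0.005, 0], [1, 0, 0.002, -0.005, 0]]]}}

```text
t: 2.75
tool_pos: [0.6638, -0.0994, 0.1692]
orientation: [3.14, 0.064, 0.004]
force: [-1.3, -1.3, 8.0]
opening: 0.0001
```

```bash
python3 - <<'E'
from h import *
st(); c=cam('side'); save(c,'pics/side3.png')
E
```

```text
t 2.75 pos [ 0.6638 -0.0994  0.1692] toolx [0.999 0.041 0.003] tooly [ 0.041 -0.999  0.001] yaw_y -3.101 F [-1.31 -1.35  7.97] T [-0.24   0.304 -0.02 ] open 0.0001 q [-0.23  0.35  1.35  0.    1.44  1.3 ]
```

View pics/side3.png

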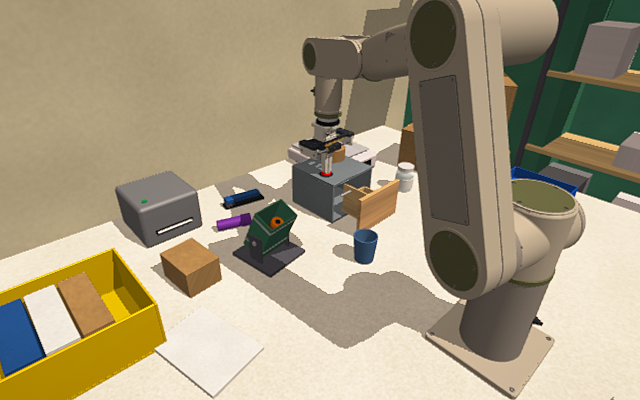

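The drawer has sprung open in the side view: panel at (372,205), bay visible behind it. Now lift off and move to hover over the canister.

{"op": "play_rows", "data": {"series": [[[1, 0, 0, 0.04, 0], [0.05, -0.01, 0.02, 0.08, 0.02], [0.05, -0.03, 0.065, 0.08, 0.05], [0.05, -0.045, 0.11, 0.08, 0.08], [0.05, -0.06, 0.155, 0.08, 0.1], [0.05, -0.075, 0.2, 0.08, 0.1], [0.05, -0.091, 0.245, 0.08, 0.1], [0.05, -0.091, 0.282, 0.08, 0.1]]], "force": 15}}

```text
t: 3.6
tool_pos: [0.5698, 0.1856, 0.2474]
orientation: [-3.133, -0.224, 0.001]
force: [1.6, 0.7, 1.3]
opening: 0.0436
```

{"op": "play_rows", "data": {"series": [[[0.05, 0, 0, 0, 0], [0.05, 0, 0, 0, 0]]]}}

```text
t: 3.8
tool_pos: [0.5714, 0.1836, 0.2471]
orientation: [3.133, 0.225, -0.001]
force: [-0.1, -0.8, 0.7]
opening: 0.0443
```

```bash
python3 - <<'E'
from h import *
st(); c=cam('wrist'); save(c,'pics/wrist4.png'); np.savez('w4.npz',W=cloud(c),color=c['color'])
c=cam('top'); save(c,'pics/top4.png'); np.savez('top4.npz',W=cloud(c),color=c['color'])
E
```

```text
t 3.8 pos [0.5714 0.1836 0.2471] toolx [ 0.99   0.143 -0.001] tooly [ 0.143 -0.99   0.   ] yaw_y -2.998 F [-0.12 -0.79  0.67] T [-0.012  0.044  0.014] open 0.0443 q [0.23 0.13 1.47 0.   1.55 1.65]
```

View pics/wrist4.png

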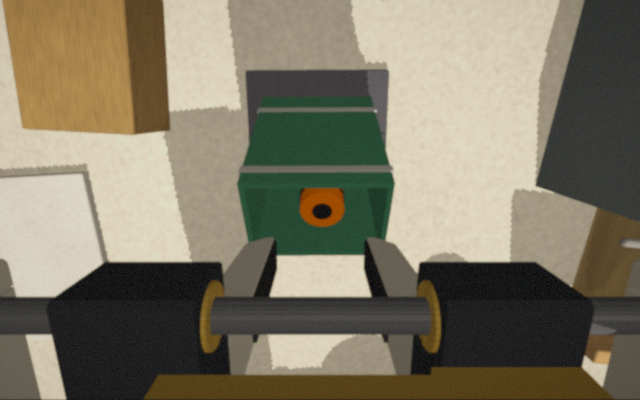

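View pics/top4.png

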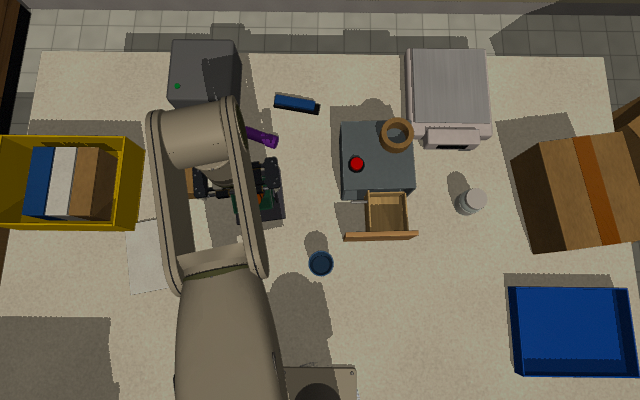

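The wrist view shows the tail hub at (322,211) between the canister's side walls at 243 and 388, with finger midline at about 320. The top view shows the drawer open and its bay at (388,212). I'll refine the torch and drawer poses.

```bash
cat > fit2.py <<'E'
exec(open('fit.py').read().split("Ps={}")[0])
exec("def tcyl"+open('fit.py').read().split("def tcyl")[1].split("for ns")[0])
d=np.load('w4.npz');W=d['W'];C=d['color'];hsv=cv2.cvtColor(C,cv2.COLOR_RGB2HSV)
near=(np.linalg.norm(W[...,:2]-[.585,.19],axis=-1)<.12)&(W[...,2]<.19)
g=(hsv[...,0]>60)&(hsv[...,0]<95)&(hsv[...,1]>60)&near&(W[...,2]>.02)
o=(hsv[...,0]>3)&(hsv[...,0]<20)&(hsv[...,1]>180)&near&(W[...,2]>.05)
print(g.sum(),o.sum()); P=W[g];O=W[o]
r=least_squares(lambda x:can(loc(P,x)),[.565,.185,.16,.14],loss='soft_l1',f_scale=.003);cx=r.x;print('can',cx.round(4),np.sqrt(np.mean(r.fun**2)))
R=Ro.from_euler('z',cx[3])*Ro.from_euler('y',-np.radians(25)); c0=cx[:3]+R.apply([-.0105,0,-.08])
f=lambda x:np.concatenate([tcyl(O,x),[(x[3]-np.radians(26))*.05,(x[4]-cx[3])*.05,(x[:3]-c0)@R.apply([1,0,0])*1]])
t=least_squares(f,list(c0)+[.45,cx[3]],loss='soft_l1',f_scale=.003)
Rt=Ro.from_euler('z',t.x[4])*Ro.from_euler('y',-t.x[3])
print('torch',t.x.round(4),np.sqrt(np.mean(tcyl(O,t.x)**2)),'canframe',R.inv().apply(t.x[:3]-cx[:3]).round(4),'tail',(t.x[:3]+Rt.apply([0,0,.055])).round(4),'g17',(t.x[:3]+Rt.apply([0,0,.038])).round(4))
d=np.load('top4.npz');W=d['W'];C=d['color'];v,u=np.mgrid[0:400,0:640]
pan=(abs(W[...,2]-.140)<.004)&(u>330)&(u<430)&(v>220)&(v<250)&(C[...,0]>C[...,2]+25)
r=cv2.minAreaRect(W[pan][:,:2].astype(np.float32)); print('panel',pan.sum(),r,cv2.boxPoints(r).round(3).tolist())
fl=(abs(W[...,2]-.016)<.005)&(u>350)&(u<425)&(v>180)&(v<240); r=cv2.minAreaRect(W[fl][:,:2].astype(np.float32)); print('floor',fl.sum(),W[fl][:,2].mean(),cv2.boxPoints(r).round(3).tolist())
for zz,n in ((.121,'hi wall'),(.066,'low wall')):
  m=(abs(W[...,2]-zz)<.003)&(u>350)&(u<425)&(v>180)&(v<240); Q=W[m]; print(n,m.sum(),Q.min(0).round(3),Q.max(0).round(3))
E
python3 fit2.py
```

```text
17160 1308
can [0.5652 0.185  0.158  0.1477] 0.00042979036740476714
torch [0.5894 0.1848 0.0809 0.4397 0.1516] 0.0010338078889106082 canframe [-0.0109 -0.0038 -0.08  ] tail [0.5663 0.1813 0.1307] g17 [0.5734 0.1824 0.1153]
panel 365 ((0.4750034213066101, -0.16866832971572876), (0.014370592311024666, 0.19699975848197937), 2.3227996826171875) [[0.46399998664855957, -0.07100000232458115], [0.47200000286102295, -0.2669999897480011], [0.4860000014305115, -0.2669999897480011], [0.4779999852180481, -0.07000000029802322]]
floor 1119 0.016151111475877056 [[0.4970000088214874, -0.09700000286102295], [0.5, -0.2590000033378601], [0.628000020980835, -0.25699999928474426], [0.6259999871253967, -0.09600000083446503]]
hi wall 71 [ 0.466 -0.26   0.118] [ 0.601 -0.109  0.124]
low wall 126 [ 0.466 -0.263  0.063] [ 0.616 -0.103  0.069]
```

```bash
python3 - <<'E'
from h import *
d=np.load('top4.npz');W=d['W'];C=d['color']
for v in (205,215,225):
    print(v,[(u,*(1000*W[v,u]).round().astype(int)) for u in range(355,416,2)])
for u in (380,395):
    print(u,[(v,*(1000*W[v,u]).round().astype(int)) for v in range(184,240,2)])
cv2.imwrite('pics/crop4.png',cv2.cvtColor(cv2.resize(C[170:260,320:440],(800,600),interpolation=cv2.INTER_CUBIC),cv2.COLOR_RGB2BGR))
E
```

```text
205 [(355, np.int64(578), np.int64(-109), np.int64(-1)), (357, np.int64(579), np.int64(-115), np.int64(-3)), (359, np.int64(578), np.int64(-121), np.int64(3)), (361, np.int64(579), np.int64(-128), np.int64(-3)), (363, np.int64(579), np.int64(-134), np.int64(0)), (365, np.int64(571), np.int64(-136), np.int64(41)), (367, np.int64(561), np.int64(-136), np.int64(90)), (369, np.int64(556), np.int64(-138), np.int64(119)), (371, np.int64(576), np.int64(-157), np.int64(17)), (373, np.int64(575), np.int64(-163), np.int64(18)), (375, np.int64(575), np.int64(-168), np.int64(21)), (377, np.int64(576), np.int64(-175), np.int64(16)), (379, np.int64(575), np.int64(-180), np.int64(23)), (381, np.int64(577), np.int64(-188), np.int64(13)), (383, np.int64(576), np.int64(-193), np.int64(16)), (385, np.int64(576), np.int64(-199), np.int64(17)), (387, np.int64(576), np.int64(-205), np.int64(17)), (389, np.int64(577), np.int64(-212), np.int64(14)), (391, np.int64(576), np.int64(-218), np.int64(18)), (393, np.int64(577), np.int64(-224), np.int64(16)), (395, np.int64(577), np.int64(-230), np.int64(15)), (397
[... 5972 characters left out ...]
-229), np.int64(20)), (214, np.int64(549), np.int64(-230), np.int64(13)), (216, np.int64(542), np.int64(-229), np.int64(17)), (218, np.int64(536), np.int64(-229), np.int64(18)), (220, np.int64(530), np.int64(-228), np.int64(19)), (222, np.int64(524), np.int64(-229), np.int64(15)), (224, np.int64(518), np.int64(-228), np.int64(17)), (226, np.int64(512), np.int64(-228), np.int64(18)), (228, np.int64(506), np.int64(-228), np.int64(18)), (230, np.int64(500), np.int64(-228), np.int64(16)), (232, np.int64(479), np.int64(-205), np.int64(139)), (234, np.int64(474), np.int64(-206), np.int64(135)), (236, np.int64(469), np.int64(-207), np.int64(127)), (238, np.int64(470), np.int64(-218), np.int64(68))]
```

View pics/crop4.png

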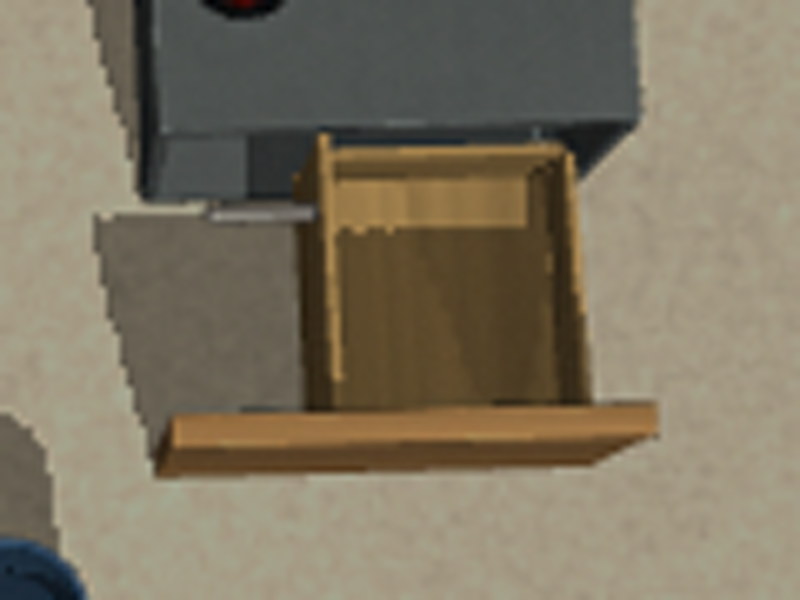

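{"op": "play_rows", "data": {"series": [[[0.03, 0.001, -0.001, -0.04, 0], [0.03, 0.001, -0.001, -0.07, 0], [0.03, 0.001, -0.001, -0.09, 0], [0.03, 0.001, -0.001, -0.105, 0], [0.03, 0.001, -0.001, -0.105, 0]]]}}

```text
t: 4.4
tool_pos: [0.5716, 0.1801, 0.1399]
orientation: [3.133, 0.218, -0.007]
force: [-0.1, 0.1, -0.4]
opening: 0.0453
```

```bash
python3 - <<'E'
from h import *
st(); c=cam('wrist'); save(c,'pics/wrist5.png')
E
```

```text
t 4.4 pos [0.5716 0.1801 0.1399] toolx [ 0.99   0.139 -0.004] tooly [ 0.139 -0.99   0.   ] yaw_y -3.002 F [-0.14  0.08 -0.37] T [ 0.022  0.036 -0.006] open 0.0453 q [ 0.22  0.19  1.59 -0.    1.36  1.65]
```

View pics/wrist5.png

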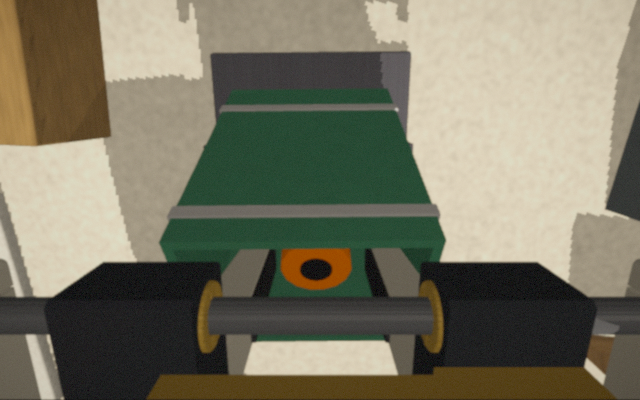

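The tail ring spans columns 281–351 (centre 316) and the finger midline is at about 321, so I need roughly +2 mm in y. Then down to the grip.

{"op": "play_rows", "data": {"series": [[[0.03, 0, 0.002, -0.01, 0], [0.03, 0, 0.002, -0.02, 0], [0.03, 0, 0.002, -0.027, 0], [0.03, 0, 0.002, -0.027, 0]]]}}

```text
t: 4.85
tool_pos: [0.572, 0.1834, 0.1141]
orientation: [3.133, 0.221, -0.003]
force: [-0.4, 0.4, 0.0]
opening: 0.0453
```

{"op": "play_rows", "data": {"series": [[[0.6, 0, 0.002, 0, 0], [0.8, 0, 0.002, 0, 0], [0.8, 0, 0.002, 0, 0], [0.8, 0, 0.002, 0, 0]]], "force": 15}}

```text
t: 5.25
tool_pos: [0.573, 0.1858, 0.1159]
orientation: [-3.134, -0.221, -0.001]
force: [-0.1, 0.7, -1.2]
opening: 0.036
```

```bash
python3 - <<'E'
from h import *
st(); c=cam('wrist'); save(c,'pics/wrist6.png')
E
```

```text
t 5.25 pos [0.573  0.1858 0.1159] toolx [0.99  0.14  0.001] tooly [ 0.14 -0.99 -0.  ] yaw_y -3.001 F [-0.05  0.71 -1.22] T [0.161 0.025 0.007] open 0.036 q [0.23 0.22 1.61 0.   1.32 1.66]
```

View pics/wrist6.png

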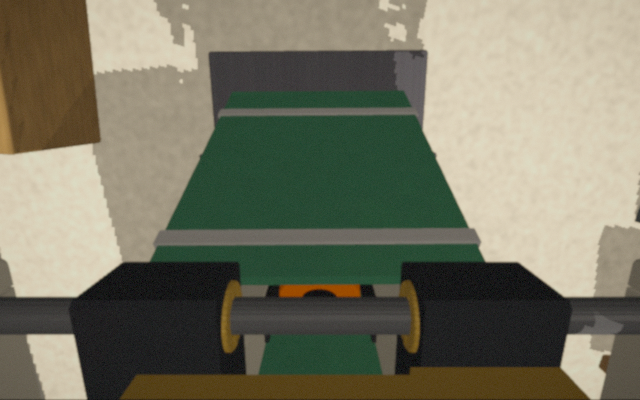

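The opening reads 36 mm, so the barrel is gripped. Lift along the canister axis.

{"op": "play_rows", "data": {"series": [[[0.8, -0.003, -0.0005, 0.01, 0], [0.8, -0.011, -0.002, 0.03, 0], [0.8, -0.02, -0.003, 0.05, 0], [0.8, -0.028, -0.004, 0.07, 0], [0.8, -0.037, -0.005, 0.09, 0], [0.8, -0.046, -0.007, 0.11, 0], [0.8, -0.055, -0.008, 0.13, 0], [0.8, -0.065, -0.01, 0.155, 0]]], "force": 25}}

```text
t: 6.1
tool_pos: [0.5066, 0.1753, 0.2713]
orientation: [3.134, 0.221, -0.002]
force: [-0.2, 0.6, -2.2]
opening: 0.0359
```

```bash
python3 - <<'E'
from h import *
st(); c=cam('side'); save(c,'pics/side7.png')
E
```

```text
t 6.1 pos [0.5066 0.1753 0.2713] toolx [ 0.99   0.14  -0.001] tooly [ 0.14 -0.99  0.  ] yaw_y -3.001 F [-0.19  0.59 -2.22] T [0.027 0.042 0.011] open 0.0359 q [ 0.24 -0.05  1.61 -0.    1.59  1.67]
```

View pics/side7.png

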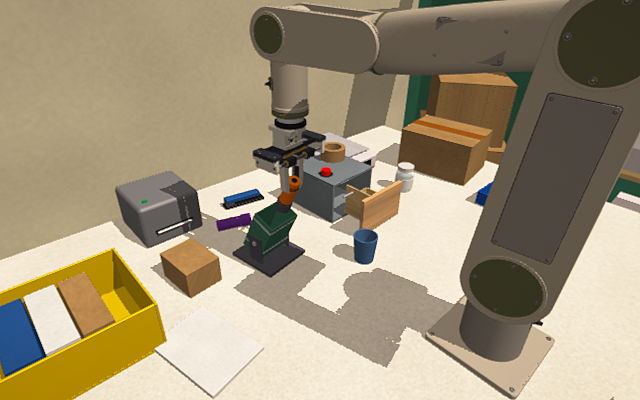

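The torch is held and out of the canister, tail at (293,183), and still leaning. Now carry it over the drawer.

{"op": "play_rows", "data": {"series": [[[0.8, -0.01, -0.005, 0.025, 0], [0.8, -0.01, -0.045, 0.035, -0.02], [0.8, -0.005, -0.09, 0.035, -0.04], [0.8, 0, -0.135, 0.035, -0.06], [0.8, 0.005, -0.18, 0.035, -0.08], [0.8, 0.01, -0.225, 0.035, -0.1], [0.8, 0.013, -0.27, 0.035, -0.1], [0.8, 0.013, -0.31, 0.035, -0.1]]]}}

```text
t: 6.95
tool_pos: [0.5205, -0.1367, 0.3056]
orientation: [3.141, 0.063, -0.0]
force: [1.3, 0.0, -1.2]
opening: 0.0356
```

{"op": "play_rows", "data": {"series": [[[0.8, 0, -0.035, 0, 0], [0.8, 0, -0.061, 0, 0], [0.8, 0, -0.061, -0.02, 0], [0.8, 0, -0.061, -0.05, 0], [0.8, 0, -0.061, -0.05, 0]]]}}

```text
t: 7.45
tool_pos: [0.5184, -0.1947, 0.2508]
orientation: [-3.137, -0.063, 0.011]
force: [-1.0, 1.0, -2.9]
opening: 0.0352
```

```bash
python3 - <<'E'
from h import *
st(); c=cam('side'); save(c,'pics/side8.png'); c=cam('wrist'); save(c,'pics/wrist8.png')
E
```

```text
t 7.45 pos [ 0.5184 -0.1947  0.2508] toolx [ 0.999  0.04  -0.007] tooly [ 0.04  -0.999 -0.004] yaw_y -3.102 F [-0.97  0.97 -2.89] T [-0.012  0.079 -0.017] open 0.0352 q [-0.45  0.01  1.59 -0.    1.56  1.08]
```

View pics/side8.png

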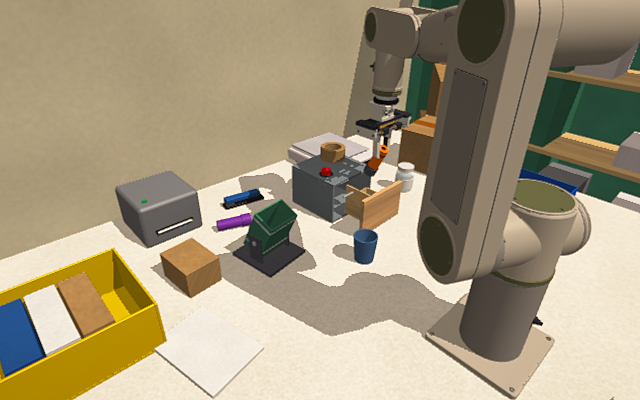

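View pics/wrist8.png

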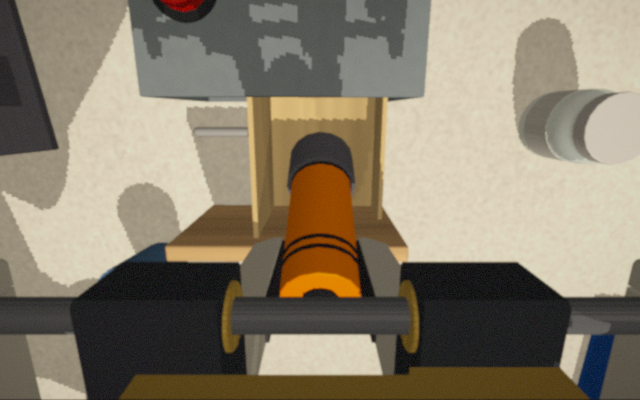

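The wrist view shows the leaning torch with its lens head at (322,160), over the bay (columns 250–385). I'll fit its pose in the hand.

```bash
cat > tfit.py <<'E'
from h import *
from scipy.optimize import least_squares
import sys
def fit(c,s,verbose=True):
    W=cloud(c);C=c['color'];hsv=cv2.cvtColor(C,cv2.COLOR_RGB2HSV); tp=s['tool_pos']
    near=np.linalg.norm(W-tp,axis=-1)<.14
    o=(hsv[...,0]>3)&(hsv[...,0]<20)&(hsv[...,1]>190)&near&(np.abs(W[...,1]-tp[1])<.035)
    # drop wood: orange is more saturated
    O=W[o]
    def ax(x): return Rot.from_euler('z',x[4])*Rot.from_euler('y',-x[3])
    def d(x):
        p=ax(x).inv().apply(O-x[:3]); r=np.hypot(p[:,0],p[:,1]); q=np.stack([r-.018,abs(p[:,2]-.015)-.040],1)
        return np.linalg.norm(np.maximum(q,0),axis=1)+np.minimum(q.max(1),0)
    b=None
    for t0 in (0.,.2,.45):
        a=Rot.from_euler('y',-t0).apply([0,0,1])
        r=least_squares(lambda x:np.r_[d(x),.01*(x[4]-.04)],list(tp-a*.035)+[t0,.04],loss='soft_l1',f_scale=.002)
        if b is None or r.cost<b.cost: b=r
    x=b.x; A=ax(x); a=A.apply([0,0,1]); bot=x[:3]-a*.055; low=bot+A.apply([-np.sign(x[3])*.021,0,0])
    print('n',len(O),'mid',x[:3].round(4),'tilt',x[3].round(3),'azim',x[4].round(3),'tail',(x[:3]+a*.055).round(4),'bot',bot.round(4),'low',low.round(4),'rms',np.sqrt(np.mean(d(x)**2)).round(4))
    return x
if __name__=='__main__':
    s=st(); c=cam('wrist'); save(c,'pics/%s.png'%sys.argv[1]); fit(c,s)
E
python3 tfit.py wrist9
```

```text
t 7.55 pos [ 0.5203 -0.1951  0.2555] toolx [ 0.999  0.041 -0.002] tooly [ 0.041 -0.999 -0.001] yaw_y -3.101 F [-0.22  0.06 -1.38] T [ 0.062  0.098 -0.007] open 0.0357 q [-0.45  0.    1.58 -0.    1.56  1.08]
n 8478 mid [ 0.5363 -0.1949  0.2208] tilt 0.449 azim 0.03 tail [ 0.5124 -0.1956  0.2704] bot [ 0.5602 -0.1941  0.1713] low [ 0.5413 -0.1947  0.1622] rms 0.0111
```

{"op": "play_rows", "data": {"series": [[[0.8, 0.01, -0.002, -0.03, 0], [0.8, 0.01, -0.002, -0.06, 0], [0.8, 0.01, -0.002, -0.085, 0], [0.8, 0.01, -0.002, -0.105, 0], [0.8, 0.01, -0.002, -0.12, 0], [0.8, 0.01, -0.002, -0.13, 0], [0.8, 0.01, -0.002, -0.132, 0], [0.8, 0.01, -0.002, -0.132, 0]]]}}

```text
t: 8.4
tool_pos: [0.5313, -0.1976, 0.1245]
orientation: [3.14, 0.064, 0.001]
force: [-0.3, -0.3, -2.2]
opening: 0.0357
```

```bash
python3 tfit.py wrist10; python3 -c "
from h import *
st()"
```

```text
t 8.4 pos [ 0.5313 -0.1976  0.1245] toolx [0.999 0.041 0.001] tooly [ 0.041 -0.999  0.   ] yaw_y -3.101 F [-0.29 -0.28 -2.24] T [0.018 0.053 0.01 ] open 0.0357 q [-0.45  0.12  1.7   0.    1.32  1.08]
n 8436 mid [ 0.5474 -0.1973  0.0899] tilt 0.451 azim 0.027 tail [ 0.5234 -0.198   0.1394] bot [ 0.5714 -0.1967  0.0404] low [ 0.5525 -0.1972  0.0312] rms 0.0111
t 8.45 pos [ 0.5316 -0.1977  0.1249] toolx [0.999 0.041 0.001] tooly [ 0.041 -0.999  0.001] yaw_y -3.101 F [-0.43 -0.38 -2.47] T [0.065 0.028 0.047] open 0.0355 q [-0.45  0.12  1.7  -0.    1.32  1.08]
```

View pics/wrist10.png

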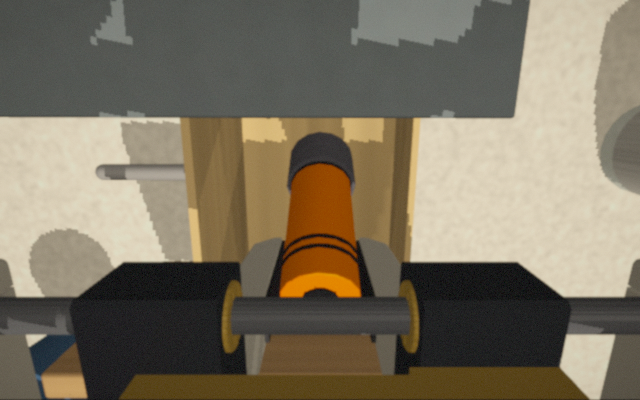

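The torch is inside the bay with its lowest edge about 15 mm above the floor. I'll lower it to about 5 mm and then ease the grip so it can swing plumb.

{"op": "play_rows", "data": {"series": [[[0.8, 0, 0, -0.005, 0], [0.8, 0, 0, -0.01, 0], [0.8, 0, 0, -0.01, 0]]]}}

```text
t: 8.75
tool_pos: [0.5304, -0.1972, 0.1129]
orientation: [-3.14, -0.064, 0.002]
force: [0.1, 0.4, -1.9]
opening: 0.0354
```

{"op": "play_rows", "data": {"series": [[[0.8, 0, 0, 0, 0], [0.8, 0, 0, 0, 0], [0.8, 0, 0, 0, 0]]], "force": 7}}

```text
t: 9.05
tool_pos: [0.531, -0.1975, 0.1138]
orientation: [3.141, 0.064, 0.0]
force: [-0.7, 1.2, -1.8]
opening: 0.036
```

```bash
python3 tfit.py wrist11
```

```text
t 9.05 pos [ 0.531  -0.1975  0.1138] toolx [0.999 0.041 0.   ] tooly [ 0.041 -0.999  0.   ] yaw_y -3.101 F [-0.66  1.24 -1.81] T [0.009 0.033 0.018] open 0.036 q [-0.45  0.13  1.71 -0.    1.3   1.08]
n 8389 mid [ 0.547  -0.1971  0.0792] tilt 0.45 azim 0.036 tail [ 0.5231 -0.1979  0.1287] bot [ 0.5709 -0.1962  0.0296] low [ 0.552  -0.1969  0.0205] rms 0.0104
```

Tilt is unchanged at 7 N, so I'll ease further to 3.5 N.

{"op": "play_rows", "data": {"series": [[[0.8, 0, 0, 0, 0], [0.8, 0, 0, 0, 0], [0.8, 0, 0, 0, 0]]], "force": 4.5}}

```text
t: 9.4
tool_pos: [0.5309, -0.1974, 0.1136]
orientation: [-3.141, -0.064, -0.0]
force: [0.2, -0.1, -2.3]
opening: 0.0358
```

```bash
python3 tfit.py wrist12
```

```text
t 9.4 pos [ 0.5309 -0.1974  0.1136] toolx [0.999 0.041 0.   ] tooly [ 0.041 -0.999 -0.   ] yaw_y -3.101 F [ 0.17 -0.12 -2.27] T [ 0.064  0.089 -0.041] open 0.0358 q [-0.45  0.13  1.71  0.    1.3   1.08]
n 8369 mid [ 0.5468 -0.197   0.079 ] tilt 0.448 azim 0.037 tail [ 0.523  -0.1979  0.1285] bot [ 0.5707 -0.1961  0.0294] low [ 0.5518 -0.1968  0.0203] rms 0.0106
```

{"op": "play_rows", "data": {"series": [[[0.8, 0, 0, 0, 0], [0.8, 0, 0, 0, 0], [0.8, 0, 0, 0, 0]]], "force": 3}}

```text
t: 9.75
tool_pos: [0.5309, -0.1974, 0.1137]
orientation: [3.141, 0.064, 0.0]
force: [-0.1, 0.7, -1.2]
opening: 0.0359
```

```bash
python3 tfit.py wrist13
```

```text
t 9.75 pos [ 0.5309 -0.1974  0.1137] toolx [0.999 0.041 0.   ] tooly [ 0.041 -0.999  0.   ] yaw_y -3.101 F [-0.06  0.73 -1.2 ] T [ 0.101 -0.001 -0.034] open 0.0359 q [-0.45  0.13  1.71 -0.    1.3   1.08]
n 5455 mid [ 0.5381 -0.1975  0.0749] tilt 0.223 azim 0.015 tail [ 0.526  -0.1977  0.1285] bot [ 0.5503 -0.1973  0.0213] low [ 0.5298 -0.1976  0.0166] rms 0.0131
```

At 3 N it swung to 0.22 rad and is now probably touching the floor. I'll raise slightly so the swing can continue.

{"op": "play_rows", "data": {"series": [[[0.8, 0, 0, 0.002, 0], [0.8, 0.001, 0, 0.004, 0], [0.8, 0.002, 0, 0.004, 0], [0.8, 0.002, 0, 0.004, 0], [0.8, 0.002, 0, 0.004, 0]]]}}

```text
t: 10.3
tool_pos: [0.5329, -0.1974, 0.1176]
orientation: [-3.141, -0.064, 0.0]
force: [-0.4, 0.1, -2.6]
opening: 0.0358
```

```bash
python3 tfit.py wrist14
```

```text
t 10.3 pos [ 0.5329 -0.1974  0.1176] toolx [ 0.999  0.041 -0.   ] tooly [ 0.041 -0.999 -0.   ] yaw_y -3.101 F [-0.44  0.11 -2.57] T [ 0.01   0.035 -0.02 ] open 0.0358 q [-0.44  0.13  1.7  -0.    1.31  1.08]
n 5509 mid [ 0.5401 -0.1975  0.0788] tilt 0.223 azim 0.015 tail [ 0.528  -0.1976  0.1324] bot [ 0.5523 -0.1973  0.0252] low [ 0.5318 -0.1976  0.0205] rms 0.0138
```

View pics/wrist14.png

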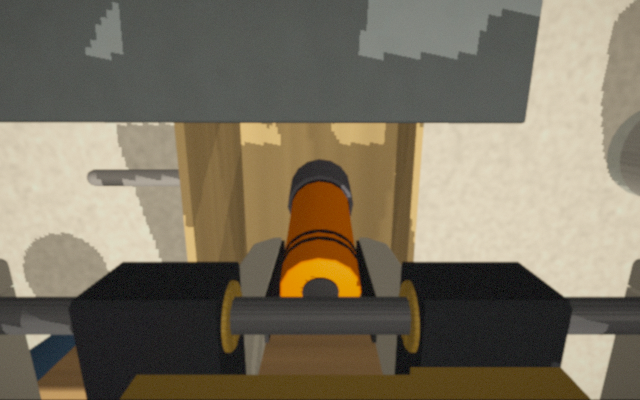

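It stopped at 0.22 rad, held by grip friction, which is inside the tipping limit of 0.36. I'll touch the near lens edge down and pivot upright about it by moving the hand +x.

{"op": "play_rows", "data": {"series": [[[0.8, 0, 0, -0.003, 0], [0.8, 0, 0, -0.005, 0], [0.8, 0, 0, -0.0055, 0], [0.8, 0.003, 0, -0.0055, 0], [0.8, 0.007, 0, -0.0055, 0], [0.8, 0.011, 0, -0.006, 0], [0.8, 0.011, 0, -0.006, 0]]]}}

```text
t: 11.05
tool_pos: [0.5446, -0.1974, 0.1117]
orientation: [3.141, 0.064, 0.001]
force: [1.4, 0.2, 1.7]
opening: 0.0358
```

```bash
python3 tfit.py wrist15
```

```text
t 11.05 pos [ 0.5446 -0.1974  0.1117] toolx [0.999 0.041 0.001] tooly [ 0.041 -0.999  0.   ] yaw_y -3.101 F [1.38 0.16 1.65] T [ 0.086 -0.129  0.001] open 0.0358 q [-0.44  0.16  1.68  0.    1.3   1.09]
n 4243 mid [ 0.5466 -0.1975  0.0791] tilt 0.106 azim 0.05 tail [ 0.5408 -0.1978  0.1338] bot [ 0.5524 -0.1972  0.0244] low [ 0.5315 -0.1983  0.0222] rms 0.0144
```

The pivot works: tilt is 0.106 and the edge stayed put at x=0.5315. Continue.

{"op": "play_rows", "data": {"series": [[[0.8, 0.003, 0, -0.0005, 0], [0.8, 0.006, 0, -0.001, 0], [0.8, 0.009, 0, -0.0015, 0], [0.8, 0.009, 0, -0.002, 0], [0.8, 0.009, 0, -0.002, 0]]]}}

```text
t: 11.6
tool_pos: [0.5532, -0.1974, 0.1099]
orientation: [3.141, 0.064, 0.001]
force: [1.3, 0.2, 3.4]
opening: 0.0358
```

```bash
python3 tfit.py wrist16
```

```text
t 11.6 pos [ 0.5532 -0.1974  0.1099] toolx [0.999 0.041 0.001] tooly [ 0.041 -0.999  0.   ] yaw_y -3.101 F [1.35 0.22 3.38] T [ 0.195 -0.193 -0.012] open 0.0358 q [-0.43  0.19  1.66  0.    1.3   1.1 ]
n 4250 mid [ 0.5524 -0.1976  0.0716] tilt 0.013 azim -0.055 tail [ 0.5517 -0.1976  0.1266] bot [ 0.5531 -0.1977  0.0166] low [ 0.5322 -0.1965  0.0163] rms 0.0148
```

View pics/wrist16.png

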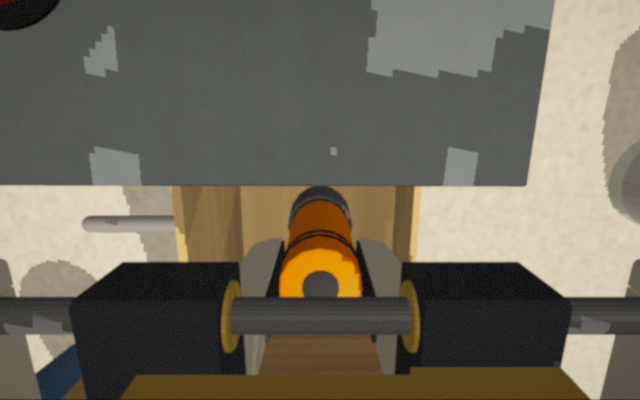

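The torch is upright (0.013 rad) with its base at z=0.0166, on the floor. Release gently, then check.

{"op": "play_rows", "data": {"series": [[[0.18, 0, 0, 0, 0], [0.1, 0, 0, 0, 0], [0, 0, 0, 0, 0], [-0.07, 0, 0, 0, 0], [-0.07, 0, 0, 0, 0], [-0.07, 0, 0, 0, 0]]]}}

```text
t: 12.25
tool_pos: [0.5528, -0.1974, 0.1096]
orientation: [-3.141, -0.064, 0.0]
force: [-0.1, 0.5, -0.0]
opening: 0.0501
```

```bash
python3 tfit.py wrist17
```

```text
t 12.25 pos [ 0.5528 -0.1974  0.1096] toolx [ 0.999  0.041 -0.   ] tooly [ 0.041 -0.999 -0.   ] yaw_y -3.101 F [-0.1   0.52 -0.05] T [0.028 0.046 0.   ] open 0.0501 q [-0.43  0.19  1.66 -0.    1.3   1.1 ]
n 4386 mid [ 0.553  -0.1973  0.0713] tilt 0.002 azim -0.01 tail [ 0.5529 -0.1973  0.1263] bot [ 0.5531 -0.1973  0.0163] low [ 0.5321 -0.1971  0.0163] rms 0.0152
```

View pics/wrist17.png

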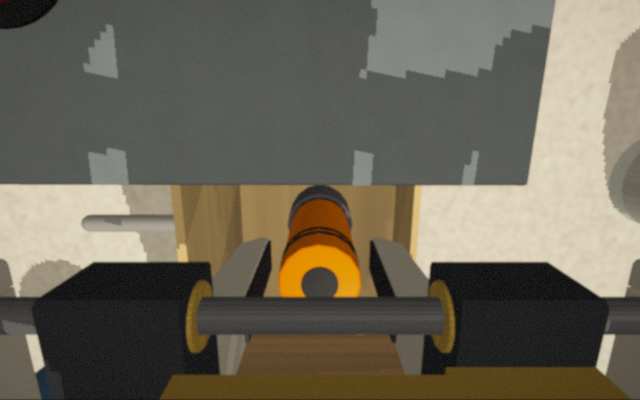

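The torch stands free (tilt 0.002, base 0.0163). Retreat up, go in front of the panel and close the fingers.

{"op": "play_rows", "data": {"series": [[[-0.07, 0, 0, 0.01, 0], [-0.07, 0, 0, 0.03, 0], [-0.07, 0, 0, 0.06, 0], [-0.07, 0, 0, 0.09, 0], [0.5, -0.03, 0.01, 0.12, 0], [1, -0.07, 0.02, 0.12, 0], [1, -0.11, 0.027, 0.12, 0], [1, -0.145, 0.027, 0.12, 0]]], "force": 20}}

```text
t: 13.1
tool_pos: [0.4066, -0.1697, 0.2306]
orientation: [3.14, 0.066, 0.002]
force: [-0.7, 0.6, -0.1]
opening: 0.0222
```

{"op": "play_rows", "data": {"series": [[[1, 0, 0, 0, 0], [1, 0, 0, -0.04, 0], [1, 0, 0, -0.08, 0], [1, 0, 0, -0.11, 0], [1, 0, 0, -0.115, 0], [1, 0, 0, -0.115, 0]]]}}

```text
t: 13.7
tool_pos: [0.4078, -0.1703, 0.1147]
orientation: [-3.14, -0.064, 0.002]
force: [0.4, 0.1, 0.2]
opening: 0.0002
```

```bash
python3 - <<'E'
from h import *
st(); c=cam('side'); save(c,'pics/side18.png'); c=cam('top'); save(c,'pics/top18.png')
E
```

```text
t 13.7 pos [ 0.4078 -0.1703  0.1147] toolx [ 0.999  0.041 -0.001] tooly [ 0.041 -0.999 -0.001] yaw_y -3.101 F [0.35 0.08 0.22] T [ 0.035  0.041 -0.014] open 0.0002 q [-0.51 -0.22  2.05  0.    1.32  1.02]
```

View pics/side18.png

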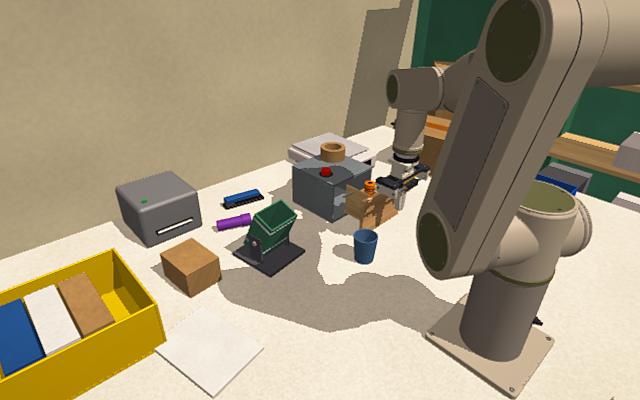

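View pics/top18.png

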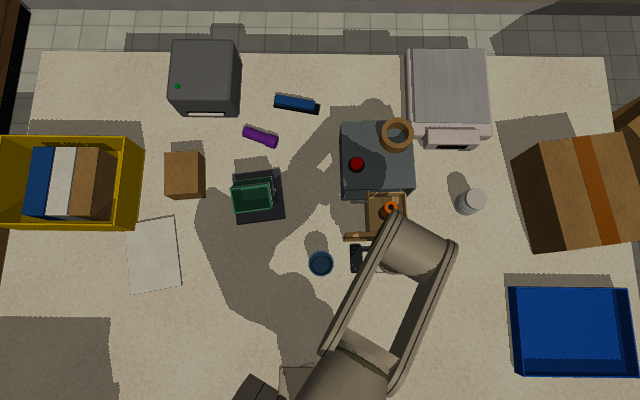

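Both views show the torch standing in the bay (top view (390,207)) and the fingers in front of the panel. Approach and push slowly.

{"op": "play_rows", "data": {"series": [[[1, 0.012, 0.0005, 0, 0], [1, 0.024, 0.001, 0, 0], [1, 0.034, 0.0015, 0, 0], [1, 0.041, 0.0015, 0, 0], [1, 0.045, 0.002, 0, 0], [1, 0.048, 0.002, 0, 0], [1, 0.051, 0.002, 0, 0], [1, 0.054, 0.002, 0, 0]]]}}

```text
t: 14.6
tool_pos: [0.4615, -0.1683, 0.1145]
orientation: [-3.141, -0.064, 0.002]
force: [-3.9, 1.1, 3.0]
opening: 0.0005
```

{"op": "play_rows", "data": {"series": [[[1, 0.003, 0, 0, 0], [1, 0.006, 0, 0, 0], [1, 0.009, 0, 0, 0], [1, 0.012, 0, 0, 0], [1, 0.015, 0, 0, 0], [1, 0.018, 0, 0, 0], [1, 0.021, 0, 0, 0], [1, 0.024, 0, 0, 0]]]}}

```text
t: 15.4
tool_pos: [0.4859, -0.1683, 0.1144]
orientation: [-3.141, -0.064, 0.001]
force: [-3.2, 2.7, -0.7]
opening: 0.0007
```

```bash
python3 - <<'E'
from h import *
st(); c=cam('top'); save(c,'pics/top19.png')
E
```

```text
t 15.4 pos [ 0.4859 -0.1683  0.1144] toolx [ 0.999  0.041 -0.   ] tooly [ 0.041 -0.999 -0.   ] yaw_y -3.101 F [-3.23  2.67 -0.68] T [ 0.41   0.55  -0.073] open 0.0007 q [-0.43 -0.01  1.86  0.    1.3   1.1 ]
```

View pics/top19.png

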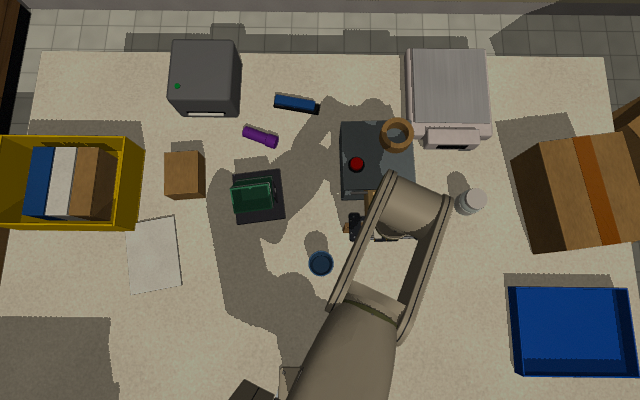

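{"op": "play_rows", "data": {"series": [[[1, 0.003, 0, 0, 0], [1, 0.007, 0, 0, 0], [1, 0.011, 0, 0, 0], [1, 0.015, 0.001, 0, 0], [1, 0.019, 0.001, 0, 0], [1, 0.023, 0.001, 0, 0], [1, 0.027, 0.001, 0, 0], [1, 0.03, 0.001, 0, 0]]]}}

```text
t: 16.25
tool_pos: [0.5162, -0.1674, 0.1146]
orientation: [-3.141, -0.064, -0.0]
force: [-4.0, -0.1, -1.3]
opening: 0.0004
```

{"op": "play_rows", "data": {"series": [[[1, 0.003, 0, 0, 0], [1, 0.006, 0, 0, 0], [1, 0.009, 0, 0, 0], [1, 0.012, 0, 0, 0], [1, 0.014, 0, 0, 0], [1, 0.016, 0, 0, 0], [1, 0.018, 0, 0, 0], [1, 0.02, 0, 0, 0]]]}}

```text
t: 17.05
tool_pos: [0.536, -0.1674, 0.1147]
orientation: [-3.141, -0.064, -0.0]
force: [-4.3, 1.8, 0.5]
opening: 0.0005
```

```bash
python3 - <<'E'
from h import *
st(); c=cam('wrist'); save(c,'pics/wrist20.png')
E
```

```text
t 17.05 pos [ 0.536  -0.1674  0.1147] toolx [0.999 0.041 0.   ] tooly [ 0.041 -0.999 -0.   ] yaw_y -3.101 F [-4.28  1.77  0.5 ] T [ 0.454  0.6   -0.012] open 0.0005 q [-0.39  0.11  1.73  0.    1.3   1.14]
```

View pics/wrist20.png

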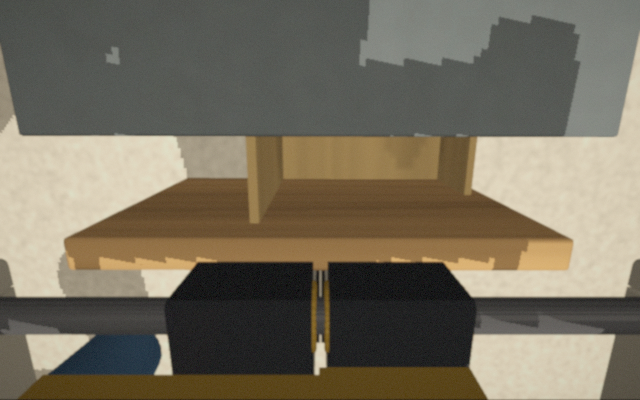

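The panel at (320,250) is moving in level and the torch is now under the unit's top. Keep going at 2 mm per row.

{"op": "play_rows", "data": {"series": [[[1, 0.002, 0, 0, 0], [1, 0.004, 0, 0, 0], [1, 0.006, 0, 0, 0], [1, 0.008, 0, 0, 0], [1, 0.01, 0, 0, 0], [1, 0.012, 0, 0, 0], [1, 0.014, 0, 0, 0], [1, 0.016, 0, 0, 0]]]}}

```text
t: 17.9
tool_pos: [0.5512, -0.167, 0.1147]
orientation: [-3.14, -0.064, 0.003]
force: [-7.1, 4.3, 3.2]
opening: 0.0003
```

{"op": "play_rows", "data": {"series": [[[1, 0.0015, 0, 0, 0], [1, 0.003, 0, 0, 0], [1, 0.0045, 0, 0, 0], [1, 0.006, 0, 0, 0], [1, 0.0075, 0, 0, 0], [1, 0.009, 0, 0, 0]]]}}

```text
t: 18.5
tool_pos: [0.5606, -0.1671, 0.1146]
orientation: [-3.14, -0.064, 0.001]
force: [-5.2, 4.3, 1.3]
opening: 0.0005
```

```bash
python3 - <<'E'
from h import *
st(); c=cam('wrist'); save(c,'pics/wrist21.png')
E
```

```text
t 18.5 pos [ 0.5606 -0.1671  0.1146] toolx [ 0.999  0.041 -0.001] tooly [ 0.041 -0.999 -0.001] yaw_y -3.101 F [-5.19  4.32  1.35] T [ 0.604  0.841 -0.035] open 0.0005 q [-0.38  0.18  1.66  0.    1.31  1.15]
```

{"op": "play_rows", "data": {"series": [[[1, 0.001, 0, 0, 0], [1, 0.002, 0, 0, 0], [1, 0.003, 0, 0, 0], [1, 0.004, 0, 0, 0], [1, 0.005, 0, 0, 0]]]}}

```text
t: 19.05
tool_pos: [0.5659, -0.1675, 0.1147]
orientation: [3.141, 0.064, -0.0]
force: [-4.8, 2.8, 0.0]
opening: 0.0004
```

{"op": "play_rows", "data": {"series": [[[1, 0.001, 0, 0, 0], [1, 0.002, 0, 0, 0], [1, 0.003, 0, 0, 0]]]}}

```text
t: 19.35
tool_pos: [0.569, -0.1674, 0.1147]
orientation: [-3.141, -0.064, -0.0]
force: [-2.8, 2.9, 0.5]
opening: 0.0006
```

```bash
python3 - <<'E'
from h import *
st(); c=cam('wrist'); save(c,'pics/wrist22.png')
E
```

```text
t 19.35 pos [ 0.569  -0.1674  0.1147] toolx [0.999 0.041 0.   ] tooly [ 0.041 -0.999 -0.   ] yaw_y -3.101 F [-2.84  2.86  0.5 ] T [0.369 0.652 0.005] open 0.0006 q [-0.37  0.2   1.63  0.    1.31  1.16]
```

View pics/wrist22.png

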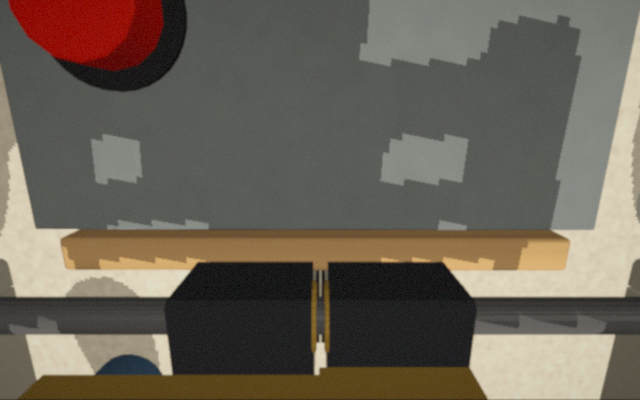

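The panel is nearly flush with the unit, but the push force is still low. Continue to the stop.

{"op": "play_rows", "data": {"series": [[[1, 0.001, 0, 0, 0], [1, 0.002, 0, 0, 0], [1, 0.003, 0, 0, 0]]]}}

```text
t: 19.7
tool_pos: [0.571, -0.1673, 0.1147]
orientation: [-3.141, -0.064, 0.003]
force: [-13.5, 2.3, 7.4]
opening: 0.0002
```

{"op": "play_rows", "data": {"series": [[[1, 0.001, 0, 0, 0], [1, 0.002, 0, 0, 0], [1, 0.003, 0, 0, 0]]]}}

```text
t: 20.0
tool_pos: [0.5712, -0.1673, 0.1147]
orientation: [-3.14, -0.064, 0.013]
force: [-30.6, 4.4, 18.3]
opening: 0.0005
```

That's the hard stop, with the force well past 16 N. Back off slowly and check that it stays shut.

{"op": "play_rows", "data": {"series": [[[1, -0.003, 0, 0, 0], [1, -0.006, 0, 0, 0], [1, -0.009, 0, 0, 0], [1, -0.013, 0, 0, 0], [1, -0.018, 0, 0, 0], [1, -0.025, 0, 0, 0], [1, -0.04, 0, 0, 0], [1, -0.06, 0, 0, 0]]]}}

```text
t: 20.8
tool_pos: [0.5148, -0.1676, 0.1149]
orientation: [3.14, 0.064, 0.002]
force: [-0.6, -0.6, 0.1]
opening: 0.0006
```

{"op": "play_rows", "data": {"series": [[[1, -0.03, 0, 0.02, 0], [1, -0.06, 0, 0.05, 0], [1, -0.09, -0.03, 0.09, 0], [1, -0.12, -0.07, 0.13, 0], [1, -0.13, -0.11, 0.15, 0], [1, -0.13, -0.15, 0.15, 0], [1, -0.13, -0.18, 0.15, 0]]]}}

```text
t: 21.5
tool_pos: [0.3843, -0.3509, 0.2677]
orientation: [3.136, 0.062, 0.006]
force: [-0.3, 0.2, -1.1]
opening: 0.0006
```

```bash
python3 - <<'E'
from h import *
st()
for n in ('side','top'):
    c=cam(n); save(c,f'pics/{n}23.png'); np.savez(n+'23.npz',W=cloud(c),color=c['color'])
W=cloud(c);C=c['color'];u=np.mgrid[0:400,0:640][1];v=np.mgrid[0:400,0:640][0]
pan=(abs(W[...,2]-.140)<.004)&(u>320)&(u<430)&(v>185)&(v<215)&(C[...,0]>C[...,2]+25)
if pan.sum()>10:
    r=cv2.minAreaRect(W[pan][:,:2].astype(np.float32)); print('panel',pan.sum(),r)
E
```

```text
t 21.5 pos [ 0.3843 -0.3509  0.2677] toolx [0.999 0.039 0.004] tooly [ 0.039 -0.999  0.005] yaw_y -3.102 F [-0.28  0.16 -1.09] T [ 0.054 -0.032 -0.042] open 0.0006 q [-0.84 -0.1   1.66 -0.    1.58  0.69]
panel 352 ((0.579173743724823, -0.16500383615493774), (0.014586449600756168, 0.1957060545682907), 2.19177508354187)
```

View pics/side23.png

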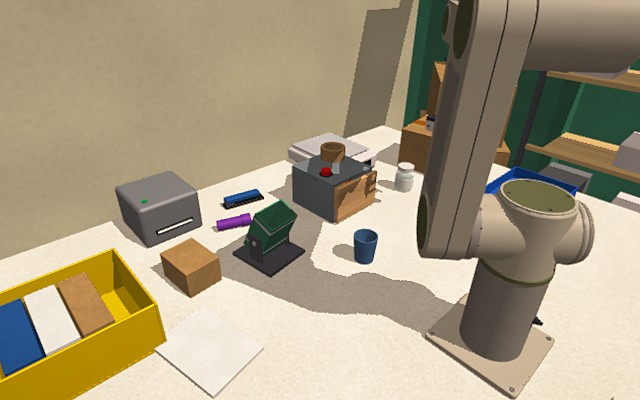

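View pics/top23.png

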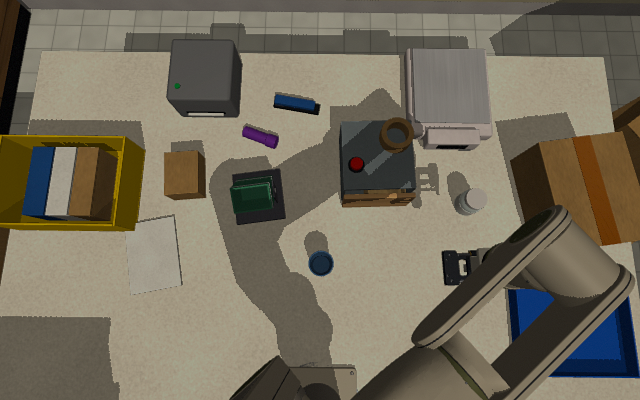

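```bash
python3 - <<'E'
from h import *
a=np.load('top0.npz');b=np.load('top23.npz');v,u=np.mgrid[0:400,0:640]
for n,d in (('before',a),('after',b)):
    W=d['W'];C=d['color'];hsv=cv2.cvtColor(C,cv2.COLOR_RGB2HSV)
    red=((hsv[...,0]<4)|(hsv[...,0]>176))&(hsv[...,1]>180)&(abs(u-356)<15)&(abs(v-163)<15)&(W[...,2]>.155)
    o=[('button z',np.median(W[red][:,2]).round(4))]
    for k,(x,y,s,z0,z1) in dict(pot=(320,263,16,.075,.095),tape=(397,134,24,.186,.2),jar=(475,198,18,.09,.11),carton=(184,174,26,.07,.09)).items():
        m=(abs(u-x)<s)&(abs(v-y)<s)&(W[...,2]>z0)&(W[...,2]<z1); o.append((k,W[m].mean(0).round(3).tolist()))
    print(n,o)
print(robot.close_job())
E
```

```text
before [('button z', np.float64(0.1665)), ('pot', [0.398, -0.005, 0.084]), ('tape', [0.742, -0.208, 0.192]), ('jar', [0.583, -0.445, 0.1]), ('carton', [0.655, 0.409, 0.08])]
after [('button z', np.float64(0.1664)), ('pot', [0.397, -0.005, 0.084]), ('tape', [0.743, -0.208, 0.193]), ('jar', [0.583, -0.446, 0.1]), ('carton', [0.655, 0.409, 0.08])]
the job is handed in; nothing more can be done
None
```

The job is handed in. The torch is in the drawer, and the drawer is pushed shut and staying shut, but I could not see the torch itself once it was inside.

**What I did:**
- **Opening:** I pressed the red button and the drawer sprang open. The first press, at about 8 mm, did not free it; a slightly deeper one did.
- **Torch:** I lifted it out along the canister's axis and lowered it into the bay. At low grip force it swung only to 0.22 rad, so I pivoted it upright about its lens edge before letting go.
- **Shutting:** I pushed the drawer slowly to its hard stop. The last push read about 31 N at the wrist, more than the suggested 16 N, because the force rose quickly at the stop.

**Last checks:**
- **Torch:** After release it stood at 0.002 rad tilt, with its base at z = 0.016 m, on the drawer floor. It was seen standing just before the push. Once under the unit's top it was out of sight, so its final uprightness is inferred from the slow push.
- **Drawer and button:** After I backed off, the panel was where it had been when latched at the start (0.579 m both times). The button was back up at 0.166 m.
- **Other items:** The pot, tape, jar and carton were within 1 mm of their starting places, and the gripper was clear of everything.

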